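# Feel along the seam of a gel tank lid with a spring-tipped probe

## Task

Check the bonded seam on the gel tank's lid: take the orange probe from its stand, set its tip down gently on the red end of the seam channel, and run it slowly (slower than 80 mm/s) along the channel, round both bends, to the green end, keeping the sprung tip lightly pressed on the lid and in the channel all the way without lifting it. Then hang the probe back in the stand by passing its rod down through the eyelet until the collar rests on it, and let go. Leave everything else on the bench where it is.

Things in the scene. Friction and masses are not known exactly. Their poses are not given: they have to be found in the camera images.
- tank: Gel tank, fixed: blue box, level white lid 160 (x) by 222 (y) mm, lid top 82 mm above the bench. Origin: underside centre. On the lid a seam channel 18 mm wide (floor = lid top) with a thin black line in its middle runs between two blue ribs 5 mm wide and high, in straight lines start, bend1, bend2, end. Tank frame (x, y) mm: start (-20, 85), bend1 (-20, 30), bend2 (20, -30), end (20, -85).
- seam_start (a point): Red end of the seam: centre of the red patch (18 x 22 mm) in the channel, at lid top height (82 mm).
- seam_bend1 (a point): First bend of the seam line, at lid top height.
- seam_mid (a point): Middle of the slanting part of the seam, at lid top height.
- seam_bend2 (a point): Second bend of the seam line, at lid top height.
- seam_end (a point): Green end of the seam: centre of the green patch (18 x 22 mm) in the channel, at lid top height.
- stand: Probe stand, fixed: grey base plate 130 x 90 x 12 mm, a steel post 62 mm from the eyelet on the stand's +x side that ends just below the eyelet's top, and an arm holding a dark horizontal ring. Origin: on the bench straight below the ring's centre.
- eyelet (a point): Centre of the ring (eyelet) of the stand, at its top face, 110 mm above the bench. Hole 22 mm, outside 44 mm, 10 mm high; open below.
- probe: Probe, about 0.12 kg, hanging upright in the eyelet at the start. Origin: centre of the underside of its steel collar (38 mm diameter, 6 mm thick); z points up the handle. Round orange handle, 22 mm diameter, from 6 to 72 mm above the origin: grip it 37 mm above the origin, any yaw, about 40 N. Below the collar a steel rod, 10 mm diameter, 55 mm long, then the sprung tip.
- probe_tip (a point): Lowest point of the probe's black ball tip (8 mm diameter), 75 mm below the probe's origin when not pressed.
- plunger (a joint): How far the sprung tip is pushed up into the rod: 0 free, up to 0.010 m (end stop). Spring 1.5 N at the start of travel, 4.5 N at the end; 3 to 7 mm is a good light pressure.
- rack: Bystander: green tube rack 70 x 110 x 72 mm, origin at underside centre. It may stand where the probe stand stood in another start.
- amber: Bystander: amber bottle, 68 mm diameter, 130 mm tall, origin at underside centre.
- jar: Bystander: white jar with blue cap, 72 mm diameter, 90 mm tall, origin at underside centre.
- beaker: Bystander: glass beaker, 66 mm diameter, 70 mm tall, origin at underside centre.
- dish: Bystander: culture dish, 88 mm diameter, 16 mm tall, origin at underside centre.

How it is judged:
By the outcome, as a careful person would: the job done as asked, in the order asked, and still so for the second after the job is handed in, with the robot touching nothing.
It also fails if it takes over 67 s, if anything falls off the work surface, if the arm or the gripper's body presses on something with over 40 N, if the wrist force passes 120 N, or if a joint passes its speed limit or range.

## Robot

A 7-joint arm with a two-finger parallel gripper is mounted at the origin on the work surface. World frame = base frame: x ahead of the robot, y to its left, z up, the work surface at z = 0. Lengths are in m, angles in rad, forces in N, time in s.
With the tool pointing down it reaches from about 0.4 to 0.85 m from the base axis. Payload 10.4 kg.
Tool frame: the origin (TCP) lies on the centre line of the jaws, within the pads' length; the fingertips stand 17 mm ahead of it and the grasp point (between the pads) lies 2 mm behind it (manip.tcp_to_tips is the distance from the TCP to the fingertips, in m); z points along the fingers, x is the direction in which the jaws open and shut, and the axes are right-handed (so a half turn about z gives the same grasp; the last joint's range is limited). The gripper opens to 85 mm and grips with 20 to 120 N. Pads are 22 mm wide; open, the fingers measure 114 mm over their backs; the gripper's body (76 mm by 85 mm) begins 54 mm behind the grasp point. The pads swing forward as they close: fully open they stand 13 mm farther back than shut.
Start: joints at [1.259, 0.332, -0.065, 1.46, 0.022, 1.35, -0.088], TCP at [0.178, -0.599, 0.248] pointing down, gripper open.
Joint ranges: [-2.6, 2.6], [-0.5, 2.12], [-1.47, 1.34], [0.16, 2.42], [-1.27, 4.41], [0.06, 2.06], [-2.6, 2.6]. Speed limits (rad/s): [2.22, 2.22, 2.79, 2.79, 3.14, 3.14, 3.14].

## Interface

Orientations are given as a unit quaternion [x, y, z, w].
In Python, from workcell import manip gives the robot as it stands.
- The arm moves only by the shell command python3 -m pendant 'ROWS' [FORCE]. ROWS is JSON, a list of rows, each a list of 3 entries, a list of its own where there are three numbers: the shift along the world's x, y, z in cm, then the turn, a rotation vector about the world's x, y, z in degrees, then the closure in counts, from 0 (fully open) to 255 (shut). A call has 1 to 12 rows; each row shifts and turns the pose as measured when the row begins; what a row does not reach is not made up. A row lasts 1/8 s, in which the tool goes at most 62.5 mm and 10.7 degrees, less where a joint would pass 70% of its speed; a pose out of reach is approached as far as the arm can. A call is refused whole if a number of a shift passes 6.25 or a number of a turn 10.7, either way. A call with a gripper value outside its range is refused whole. The fingers move at their own pace and stop on an object; FORCE is the grip in N (left out, the last holds). Time passes only in rows, so rows that do not move let the fingers close. It gives the time, the measured TCP pose, the force and the opening at its end, in the units of the state.
- manip.get_obs(): the state, without advancing time (a new reading comes with each control period).
- manip.camera(name): name is "side" or "top" or "wrist"; returns a dict with "pixels" (384x512x3 uint8, red, green, blue), "range_z" (384x512 float32, m along the optical axis (not along the pixel's ray), 0 where there is no reading), "K" (3x3 intrinsics, pixels), "dist" ([k1, k2, p1, p2, k3] as OpenCV has them; the pictures are not rectified), "origin" and "rotation" of the camera in the world; the wrist camera has in their place "hand_eye" (4x4, takes a point from camera to tool coordinates, whose origin is the TCP and whose axes are the tool frame's). Camera axes: x right, y down, z forward; pixel columns grow to the right and rows downward; lengths in m; the calibration is good to about 2 mm. A picture is of the moment at which its call begins: read the wrist's pose just before it.
- manip.hand_in(): hands the job in, once; it reports no verdict.
The state is a dict: "clock": time; "joint_pos": joint angles; "joint_velocities": joint speeds; "tau": joint torques, N m; "position": TCP position; "ee_rot": TCP orientation; "ft_force": force on the tool from outside, world axes, zero at the start; "torque": the same for the moment, N m; "grip_width": opening from 0.0 (shut) to 1.0 (fully open).
Only numpy, scipy, OpenCV 4.12 (cv2) and the standard library are available. Lean on these libraries where they do the work, as an engineer would, in place of code of your own. Each camera call takes 0.05 s, during which the arm holds its last target.

## Working session

There is one attempt and no reset: what is moved stays moved. The work goes in short steps, Python scripts to look and compute and a shell command to move; the robot and the scene stay as the last step left them, time stands still between calls to the robot, and variables do not carry over. Pictures are saved under pics/ and viewed, and the job is handed in when it is done.

```bash
ls; mkdir -p pics
python3 - <<'E'
from workcell import manip
import cv2,numpy as np
o=manip.get_obs();print({k:np.round(v,3).tolist() for k,v in o.items()})
for n in ["top","side"]:
    c=manip.camera(n);cv2.imwrite(f"pics/{n}0.png",c["pixels"][:,:,::-1])
    np.savez(f"{n}0.npz",**c)
    print(n,c["K"].tolist(),c["dist"],c["origin"],c["rotation"])
E
```

```text
pics
{'clock': 0.0, 'joint_pos': [1.259, 0.333, -0.065, 1.461, 0.022, 1.35, -0.088], 'joint_velocities': [-0.0, 0.0, 0.0, 0.0, 0.0, -0.002, -0.001], 'tau': [0.0, -62.543, 0.05, -39.161, 0.016, 0.01, 0.0], 'position': [0.178, -0.599, 0.248], 'ee_rot': [0.802, -0.598, -0.001, -0.0], 'ft_force': [-0.067, 0.349, -0.216], 'torque': [0.067, -0.042, -0.003], 'grip_width': 1.004}
top [[471.1544874861717, 0.0, 248.86702867126363], [0.0, 471.1544874861717, 192.47051890512725], [0.0, 0.0, 1.0]] [-0.18539757  0.          0.          0.          0.        ] [0.43496613 0.00629729 1.25237847] [ 0.70999119 -0.70211397  0.04253745 -0.03374979]
side [[352.9013244952962, 0.0, 252.37354386670924], [0.0, 352.9013244952962, 192.6690385123045], [0.0, 0.0, 1.0]] [-0.04499935  0.          0.          0.          0.        ] [ 0.2902391  -0.535953    0.79512405] [ 0.90969344 -0.22773384  0.0787754  -0.33821529]
```

View pics/top0.png

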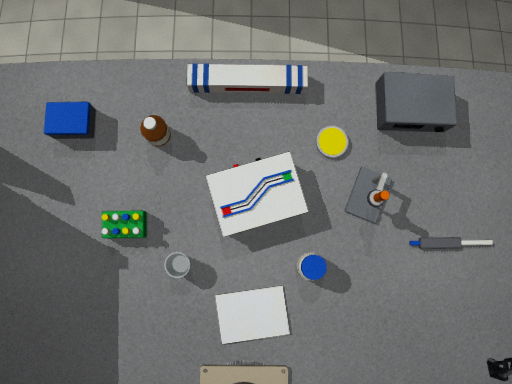

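View pics/side0.png

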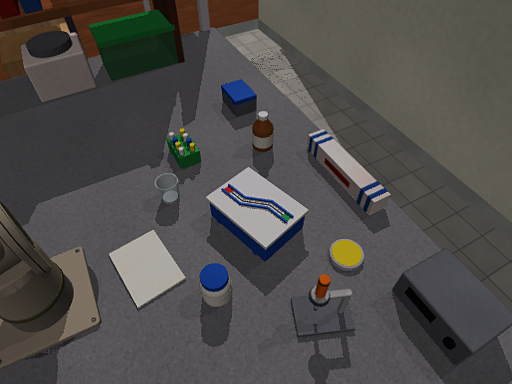

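The top view shows red end ~(226,211), green ~(288,176), the probe ~(380,197), and the post/arm toward (383,178). I'll enlarge these.

```bash
cat > h.py <<'E'
import numpy as np,cv2
from scipy.spatial.transform import Rotation as R
def load(n): return dict(np.load(n))
def rays(c,px):
    return np.hstack([cv2.undistortPoints(np.array(px,float).reshape(-1,1,2),c["K"],c["dist"]).reshape(-1,2),np.ones((len(px),1))])
def pose(c):
    r=np.array(c["rotation"]);r=R.from_quat(r) if r.size==4 else R.from_matrix(r)
    return np.array(c["origin"]),r
def onz(c,px,z):
    o,r=pose(c);d=r.apply(rays(c,px));return o+d*((z-o[2])/d[:,2])[:,None]
def depth(c,px):
    o,r=pose(c);d=rays(c,px);z=[c["range_z"][int(round(p[1])),int(round(p[0]))] for p in px]
    return o+r.apply(d*np.array(z)[:,None])
def proj(c,P):
    o,r=pose(c);P=r.inv().apply(np.atleast_2d(P)-o);return cv2.projectPoints(P,np.zeros(3),np.zeros(3),c["K"],c["dist"])[0].reshape(-1,2)
E
python3 - <<'E'
from h import *
t=load("top0.npz")
def crop(im,x,y,w,h,s,n): cv2.imwrite(n,cv2.resize(im[y:y+h,x:x+w,::-1],None,fx=s,fy=s,interpolation=cv2.INTER_CUBIC))
crop(t["pixels"],200,145,115,95,6,"pics/t_tank.png")
crop(t["pixels"],335,160,75,70,8,"pics/t_st.png")
s=load("side0.npz");crop(s["pixels"],280,260,90,90,6,"pics/s_st.png")
print(onz(t,[(226,211),(288,176)],.082), onz(t,[(378,198)],.11),depth(t,[(226,211),(288,176),(384,196)]))
E
```

```text
[[ 0.51482391  0.04881419  0.082     ]
 [ 0.60470366 -0.10558432  0.082     ]] [[ 0.5488444  -0.32772099  0.11      ]] [[ 0.51471999  0.04875886  0.08352306]
 [ 0.60463178 -0.10553694  0.08249565]
 [ 0.54611727 -0.3200922   0.18565603]]
```

View pics/t_tank.png

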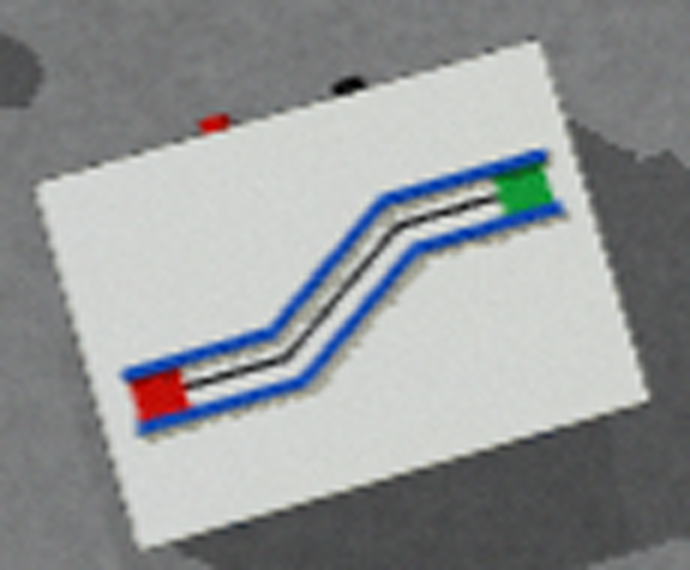

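View pics/t_st.png

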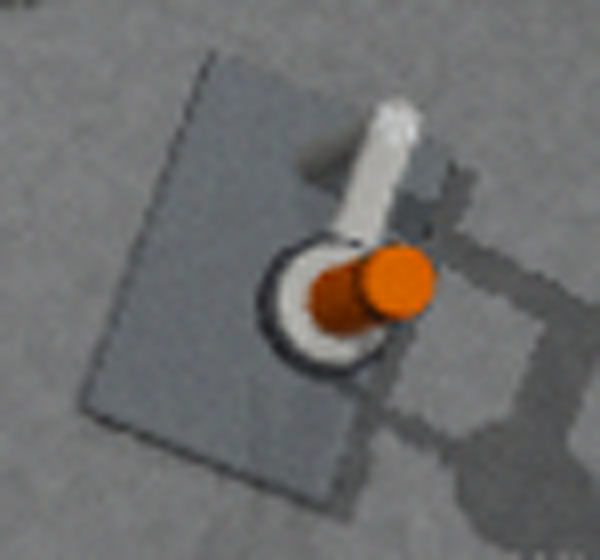

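View pics/s_st.png

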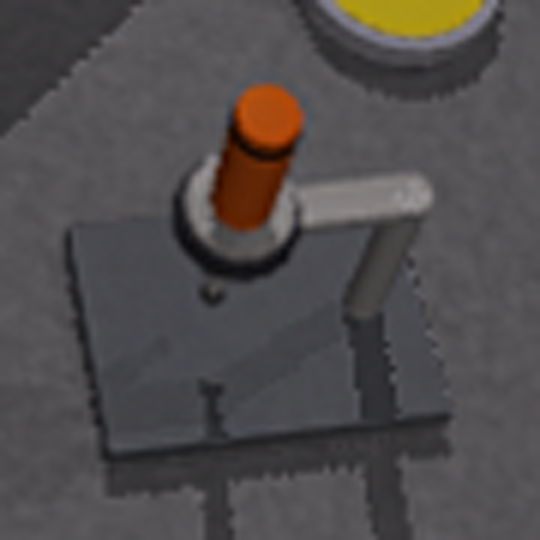

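Run:
```python
from h import *
from scipy.optimize import least_squares
t=load("top0.npz");s=load("side0.npz")
f=lambda L,x,y,k:[((u+.5)/k-.5+x,(v+.5)/k-.5+y) for u,v in L]
px=f([(38,185),(540,40),(648,400),(142,548),(161,395),(285,357),(398,227),(525,190)],200,145,6)
m=np.array([(80,111),(80,-111),(-80,-111),(-80,111),(-20,85),(-20,30),(20,-30),(20,-85)])/1e3
P=np.c_[m,np.full(8,.082)]
def W(q): 
    c,s_=np.cos(q[2]),np.sin(q[2]);return np.c_[P[:,:2]@np.array([[c,s_],[-s_,c]])+q[:2],P[:,2]]
r=least_squares(lambda q:(proj(t,W(q))-px).ravel(),[.56,-.03,.2]);print(r.x,r.x[2]*57.3);print((r.fun.reshape(-1,2)).round(2))
print(W(r.x).round(4)[4:])
print("side seam",proj(s,W(r.x)[:8]).round(1).tolist())
print("ring",onz(t,f([(325,307)],335,160,8),.11),"collar",onz(t,f([(330,303)],335,160,8),.116),"top",onz(t,f([(398,282)],335,160,8),.182),"post",onz(t,f([(397,122)],335,160,8),.108))
print("side: top",onz(s,f([(268,118)],280,260,6),.182),"post",onz(s,f([(410,190)],280,260,6),.108))
# orange pixel cloud
for n,c in (("t",t),("s",s)):
    p=c["pixels"].astype(int);M=(p[...,0]>150)&(p[...,1]>40)&(p[...,1]<130)&(p[...,2]<60)&(c["range_z"]>0)
    v,u=np.nonzero(M);X=depth(c,np.c_[u,v]);k=(X[:,1]<-.2)&(X[:,2]>.1);X=X[k];tp=X[X[:,2]>.178]
    print(n,len(X),X[:,2].max(),tp.mean(0),len(tp),X.min(0),X.max(0))
```

```text
[ 0.56024265 -0.02727433  0.29443519] 16.871136529047266
[[-0.59 -0.38]
 [ 0.25 -0.35]
 [ 0.72  0.21]
 [-0.41  0.55]
 [-0.19 -0.06]
 [ 0.36  0.13]
 [ 0.04 -0.14]
 [-0.18 -0.01]]
[[ 0.5164  0.0483  0.082 ]
 [ 0.5324 -0.0044  0.082 ]
 [ 0.5881 -0.0502  0.082 ]
 [ 0.604  -0.1028  0.082 ]]
side seam [[247.8, 166.3], [308.5, 209.7], [265.0, 247.9], [204.5, 196.9], [227.9, 190.0], [242.1, 201.2], [269.3, 205.3], [285.2, 217.4]]
ring [[ 0.54892461 -0.32052026  0.11      ]] collar [[ 0.54958196 -0.32041696  0.116     ]] top [[ 0.54928775 -0.32202235  0.182     ]] post [[ 0.60752973 -0.3455531   0.108     ]]
side: top [[ 0.54921177 -0.32353738  0.182     ]] post [[ 0.60784896 -0.3438134   0.108     ]]
t 60 0.1856560270633132 [ 0.54936514 -0.32183881  0.18247188] 58 [ 0.53941208 -0.33118148  0.17743259] [ 0.55848583 -0.31201743  0.18565603]
s 78 0.18489659084092658 [ 0.55019321 -0.32263173  0.18230645] 78 [ 0.54005316 -0.33151942  0.18011418] [ 0.55867604 -0.31360204  0.18489659]
```

Run:
```python
from h import *
s=load("side0.npz")
cv2.imwrite("pics/s_tank.png",cv2.resize(s["pixels"][160:260,200:320,::-1],None,fx=6,fy=6,interpolation=cv2.INTER_CUBIC))
```

```text
(no output)
```

View pics/s_tank.png

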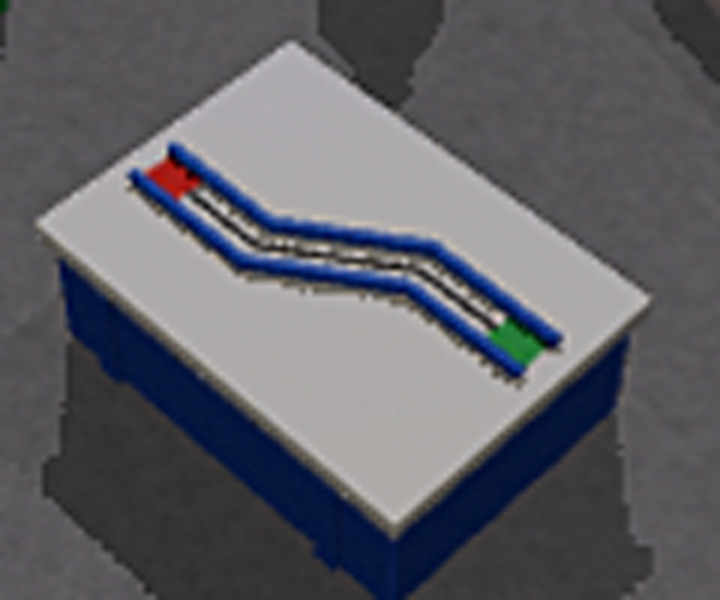

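```bash
python3 -m pendant '[[[3.7,2.75,0],[0,0,0],0],[[3.7,2.75,0],[0,0,0],0],[[3.7,2.75,0],[0,0,0],0],[[3.7,2.75,0],[0,0,0],0],[[3.7,2.75,0],[0,0,0],0],[[3.7,2.75,0],[0,0,0],0],[[3.7,2.75,0],[0,0,0],0],[[3.7,2.75,0],[0,0,0],0],[[0,0,0],[0,0,0],0]]' 40
python3 - <<'E'
from h import *
from scipy.optimize import least_squares
t=load("top0.npz");s=load("side0.npz")
f=lambda L,x,y,k:[((u+.5)/k-.5+x,(v+.5)/k-.5+y) for u,v in L]
px=np.array(f([(38,185),(540,40),(648,400),(142,548),(161,395),(285,357),(398,227),(525,190)],200,145,6))
px2=np.array(f([(292,40),(652,298),(397,532),(38,222),(175,180),(260,243),(408,268),(517,343)],200,160,6))
m=np.array([(80,111),(80,-111),(-80,-111),(-80,111),(-20,85),(-20,30),(20,-30),(20,-85)])/1e3
P=np.c_[m,np.full(8,.082)]
def W(q): 
    c,s_=np.cos(q[2]),np.sin(q[2]);return np.c_[P[:,:2]@np.array([[c,s_],[-s_,c]])+q[:2],P[:,2]]
for w in ((1,0),(0,1),(1,1)):
    r=least_squares(lambda q:np.r_[w[0]*(proj(t,W(q))-px).ravel(),w[1]*(proj(s,W(q))-px2).ravel()],[.56,-.03,.2]);print(r.x,r.x[2]*57.3);print((r.fun.reshape(-1,2)).round(1).tolist())
    print(W(r.x).round(4)[4:].tolist())
E
```

```text
clock: 1.23
position: [0.4796, -0.3687, 0.2436]
ee_rot: [0.801, -0.599, -0.004, -0.001]
ft_force: [-0.6, -0.9, 0.4]
grip_width: 1.0
[ 0.56024265 -0.02727433  0.29443519] 16.871136529047266
[[-0.6, -0.4], [0.3, -0.3], [0.7, 0.2], [-0.4, 0.6], [-0.2, -0.1], [0.4, 0.1], [0.0, -0.1], [-0.2, -0.0], [-0.0, 0.0], [0.0, 0.0], [-0.0, -0.0], [-0.0, 0.0], [-0.0, 0.0], [-0.0, 0.0], [0.0, 0.0], [-0.0, 0.0]]
[[0.5164, 0.0483, 0.082], [0.5324, -0.0044, 0.082], [0.5881, -0.0502, 0.082], [0.604, -0.1028, 0.082]]
[ 0.56177463 -0.02631025  0.29348278] 16.816563388903354
[[-0.0, -0.0], [-0.0, -0.0], [0.0, -0.0], [-0.0, -0.0], [-0.0, -0.0], [-0.0, -0.0], [-0.0, -0.0], [-0.0, -0.0], [-0.0, -0.3], [0.5, 0.0], [-0.4, -0.9], [-1.0, -0.2], [-0.4, -0.1], [-0.5, 0.6], [2.1, 0.6], [-0.2, 0.1]]
[[0.518, 0.0493, 0.082], [0.534, -0.0034, 0.082], [0.5896, -0.0492, 0.082], [0.6055, -0.1019, 0.082]]
[ 0.56089699 -0.02697087  0.29423353] 16.859581238068767
[[-0.7, -0.6], [0.1, -0.6], [0.6, -0.0], [-0.5, 0.3], [-0.3, -0.3], [0.2, -0.1], [-0.1, -0.4], [-0.3, -0.3], [-0.2, -0.1], [0.4, 0.3], [-0.5, -0.5], [-1.2, 0.2], [-0.7, 0.2], [-0.7, 0.9], [1.9, 0.9], [-0.4, 0.4]]
[[0.5171, 0.0486, 0.082], [0.5331, -0.0041, 0.082], [0.5887, -0.0499, 0.082], [0.6047, -0.1025, 0.082]]
```

```bash
python3 -m pendant '[[[3.5,2.3,0],[0,0,0],0],[[3.5,2.3,0],[0,0,0],0],[[0,0,0],[0,0,0],0],[[0,0,0],[0,0,0],0]]'
python3 - <<'E'
from workcell import manip
import cv2,numpy as np
o=manip.get_obs();print(o["position"],o["ee_rot"],o["joint_pos"])
c=manip.camera("wrist");cv2.imwrite("pics/w1.png",c["pixels"][:,:,::-1]);np.savez("w1.npz",**c,pos=o["position"],rot=o["ee_rot"])
print(c["hand_eye"].round(4).tolist(),c["K"],c["dist"])
E
```

```text
clock: 1.72
position: [0.5484, -0.3243, 0.2418]
ee_rot: [0.8, -0.601, -0.005, 0.0]
ft_force: [-0.6, -0.8, -0.1]
grip_width: 1.003
[ 0.54836953 -0.32432514  0.24183693] [ 7.99602702e-01 -6.00504248e-01 -5.49188545e-03  8.61482351e-05] [ 0.69280919  0.38761067 -0.30534422  1.41247765  0.11377353  1.36985811
 -0.90342593]
[[1.0, 0.0008, -0.0008, -0.0009], [-0.0005, 0.9462, 0.3235, -0.083], [0.001, -0.3235, 0.9462, -0.1254], [0.0, 0.0, 0.0, 1.0]] [[343.3827361    0.         257.83817594]
 [  0.         343.3827361  192.30824922]
 [  0.           0.           1.        ]] [-0.0191873  0.         0.         0.         0.       ]
```

View pics/w1.png

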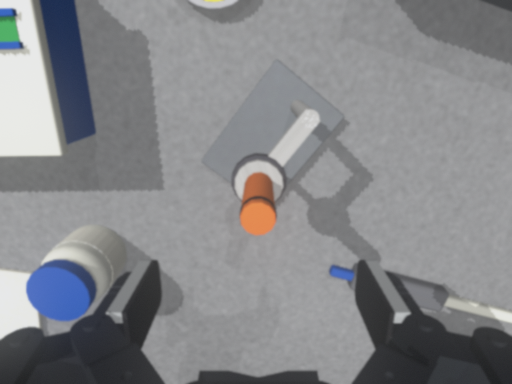

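The handle top is at (258,216) and the ring/collar around (258,179). I'll locate them through the wrist calibration.

```bash
cat >> h.py <<'E'
def wr(c):
    T=np.eye(4);T[:3,:3]=R.from_quat(c["rot"]).as_matrix();T[:3,3]=c["pos"];T=T@c["hand_eye"]
    c=dict(c);c["origin"]=T[:3,3];c["rotation"]=R.from_matrix(T[:3,:3]).as_quat();return c
def fixrot(q):
    r=R.from_quat(q);z=r.as_matrix()[:,2];v=np.cross(z,[0,0,-1]);return np.degrees(v)
E
python3 - <<'E'
from h import *
c=wr(load("w1.npz"))
cv2.imwrite("pics/w1c.png",cv2.resize(c["pixels"][90:250,190:360,::-1],None,fx=4.5,fy=3.7*4.5/3.7,interpolation=cv2.INTER_CUBIC)[:600])
print(onz(c,[(258,216)],.182),onz(c,[(258.5,179)],.11),onz(c,[(311,118)],.108), fixrot(c["rot"]))
p=c["pixels"].astype(int);M=(p[...,0]>150)&(p[...,1]>40)&(p[...,1]<140)&(p[...,2]<80)&(c["range_z"]>0)
v,u=np.nonzero(M);X=depth(c,np.c_[u,v]);print(X[X[:,2]>.178].mean(0),X[X[:,2]>.178].min(0),X[X[:,2]>.178].max(0))
E
```

```text
[[ 0.55244256 -0.32159443  0.182     ]] [[ 0.55286161 -0.32118788  0.11      ]] [[ 0.60867839 -0.3454738   0.108     ]] [-0.370018   -0.50913704 -0.        ]
[ 0.55816598 -0.32015712  0.1804187 ] [ 0.55109968 -0.33058369  0.17800006] [ 0.56119394 -0.31151062  0.18266304]
```

View pics/w1c.png

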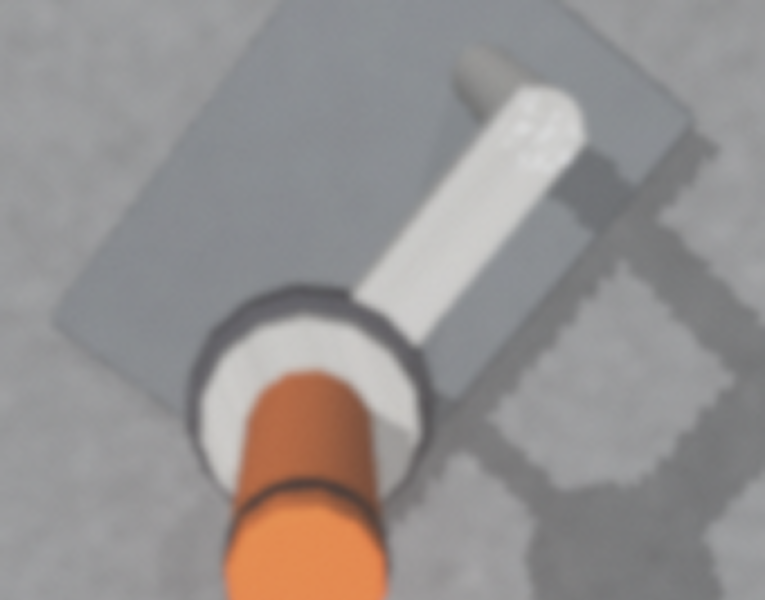

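```bash
python3 -m pendant '[[[0.2,0.2,0],[-0.4,-0.5,0],0],[[0,0,-2.5],[0,0,0],0],[[0,0,-2.5],[0,0,0],0],[[0,0,-2.0],[0,0,0],0],[[0,0,0],[0,0,0],0]]'
python3 - <<'E'
from workcell import manip
from h import *
o=manip.get_obs();print(o["position"],o["ee_rot"],fixrot(o["ee_rot"]))
E
```

```text
clock: 2.4
position: [0.5474, -0.3258, 0.1713]
ee_rot: [0.798, -0.603, 0.002, 0.001]
ft_force: [0.4, -0.4, 0.2]
grip_width: 1.001
[ 0.54741458 -0.32584005  0.17131009] [ 0.79773245 -0.60300656  0.00225599  0.00096555] [0.24415193 0.13950801 0.        ]
```

```bash
python3 -m pendant '[[[0.3,0.4,-1.3],[0.2,0.1,0],0],[[0,0,-1.3],[0,0,0],0],[[0,0,0],[0,0,0],0]]'
python3 - <<'E'
from workcell import manip
from h import *
o=manip.get_obs();print(o["position"],o["ee_rot"],fixrot(o["ee_rot"]))
c=manip.camera("wrist");cv2.imwrite("pics/w2.png",c["pixels"][:,:,::-1]);np.savez("w2.npz",**c,pos=o["position"],rot=o["ee_rot"])
E
```

```text
clock: 2.78
position: [0.5509, -0.3223, 0.1455]
ee_rot: [0.797, -0.603, 0.002, -0.0]
ft_force: [-0.0, 0.7, -0.1]
grip_width: 1.003
[ 0.55090027 -0.32234031  0.14551398] [ 7.97456767e-01 -6.03373688e-01  1.70209535e-03 -2.06672090e-05] [0.11579687 0.15696952 0.        ]
```

View pics/w2.png

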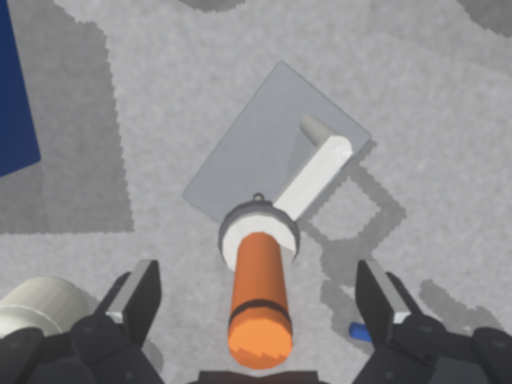

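Run:
```python
from h import *
c=wr(load("w2.npz"));r=R.from_quat(c["rot"])
for px,z in (((261,337),.182),((260,242),.116),((259.5,240),.110)):
    X=onz(c,[px],z)[0];print(px,X,r.inv().apply(X-c["pos"]).round(4))
```

```text
(261, 337) [ 0.55416658 -0.3213663   0.182     ] [ 0.     -0.0035 -0.0365]
(260, 242) [ 0.55453495 -0.321451    0.116     ] [ 0.0001 -0.0037  0.0295]
(259.5, 240) [ 0.55265034 -0.32176585  0.11      ] [-0.0002 -0.0018  0.0355]
```

```bash
python3 -m pendant '[[[0.1,0,0],[0.1,0.2,0],255],[[0,0,0],[0,0,0],255],[[0,0,0],[0,0,0],255],[[0,0,0],[0,0,0],255],[[0,0,0],[0,0,0],255],[[0,0,0],[0,0,0],255],[[0,0,0],[0,0,0],255]]' 40
python3 - <<'E'
from workcell import manip
from h import *
o=manip.get_obs();print(o["position"],o["ee_rot"],fixrot(o["ee_rot"]),o["grip_width"]*85)
c=manip.camera("wrist");cv2.imwrite("pics/w3.png",c["pixels"][:,:,::-1]);np.savez("w3.npz",**c,pos=o["position"],rot=o["ee_rot"])
E
```

```text
clock: 3.7
position: [0.553, -0.3227, 0.1476]
ee_rot: [0.797, -0.603, 0.001, 0.0]
ft_force: [0.5, -0.1, 0.7]
grip_width: 0.244
[ 0.55301775 -0.32268553  0.1476331 ] [ 7.97487007e-01 -6.03334971e-01  1.17586703e-03  7.02455051e-05] [0.08771544 0.10260037 0.        ] 20.737907847413084
```

View pics/w3.png

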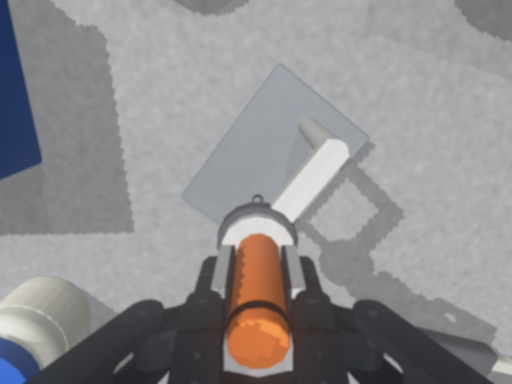

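```bash
python3 -m pendant '[[[0,0,2],[0,0,0],255],[[0,0,2.5],[0,0,0],255],[[0,0,0],[0,0,0],255]]'
python3 -m pendant '[[[0,0,2.5],[0,0,0],255],[[0,0,2.5],[0,0,0],255],[[0,0,1],[0,0,0],255],[[0,0,0],[0,0,0],255],[[0,0,0],[0,0,0],255]]'
python3 - <<'E'
from workcell import manip
from h import *
o=manip.get_obs();print(o["position"],o["ee_rot"],fixrot(o["ee_rot"]),o["grip_width"]*85,o["joint_velocities"].round(3))
for n in ("wrist","side","top"):
    c=manip.camera(n);cv2.imwrite(f"pics/{n}4.png",c["pixels"][:,:,::-1]);np.savez(n+"4.npz",**c,pos=o["position"],rot=o["ee_rot"])
s=load("side4.npz");print(proj(s,np.array(o["position"])-[0,0,.1126]), proj(s,np.array(o["position"])-[0,0,.0376]))
E
```

```text
clock: 4.12
position: [0.5531, -0.3227, 0.1962]
ee_rot: [0.797, -0.603, 0.002, -0.0]
ft_force: [0.6, 0.3, -1.1]
grip_width: 0.243
clock: 4.75
position: [0.5518, -0.3222, 0.2546]
ee_rot: [0.797, -0.603, -0.0, 0.0]
ft_force: [0.1, -0.2, -1.8]
grip_width: 0.242
[ 0.55181848 -0.32224763  0.25457498] [ 7.97485454e-01 -6.03337898e-01 -4.23912517e-04  3.88293305e-04] [ 0.006176   -0.06558489  0.        ] 20.536079894343146 [-0.     0.002 -0.     0.004  0.001 -0.001 -0.001]
[[322.00500198 287.47223921]] [[327.81657275 269.18077902]]
```

View pics/wrist4.png

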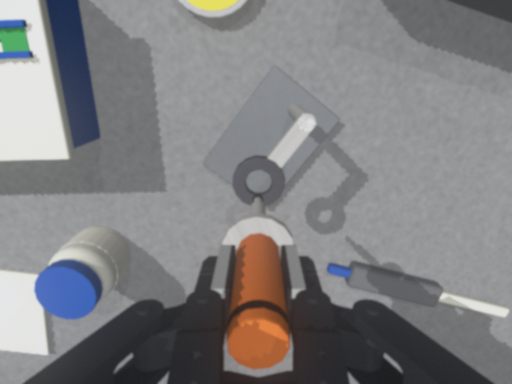

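View pics/side4.png

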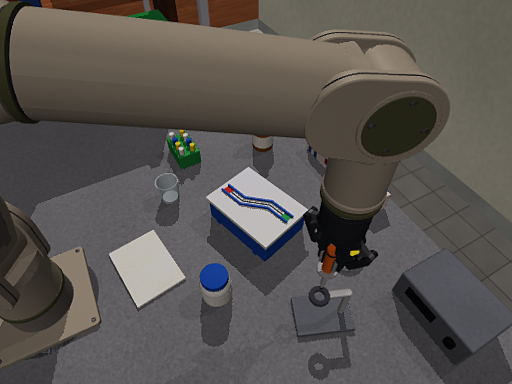

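The probe is lifted, with the ring at (259,181) and the tip near (261,205) in the wrist picture. I'll zoom in on the tip and on the side view.

Run:
```python
from h import *
c=load("wrist4.npz");a=cv2.resize(c["pixels"][140:260,210:310,::-1],None,fx=5,fy=5,interpolation=cv2.INTER_CUBIC)
s=load("side4.npz");b=cv2.resize(s["pixels"][230:310,290:350,::-1],None,fx=5,fy=5,interpolation=cv2.INTER_CUBIC)
im=np.zeros((600,800,3),np.uint8);im[:600,:500]=a;im[:400,500:800]=b
cv2.imwrite("pics/z4.png",im)
```

```text
(no output)
```

View pics/z4.png

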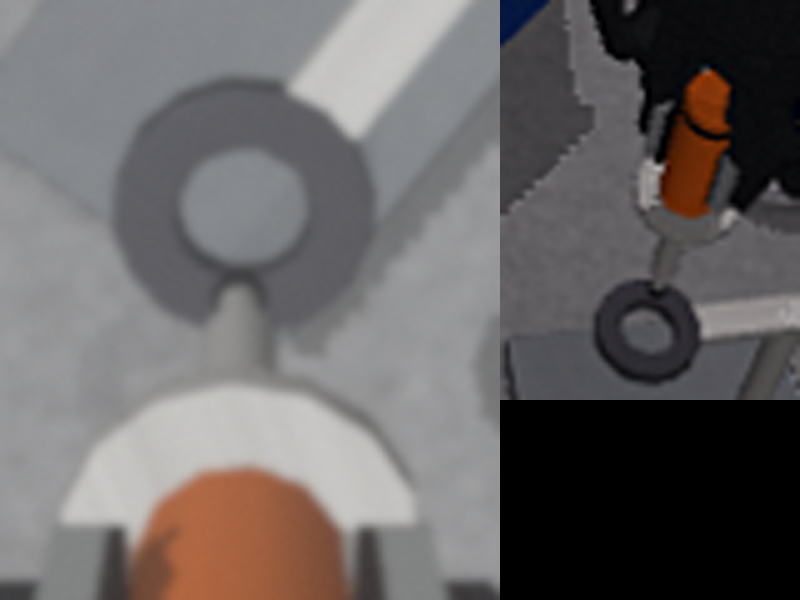

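Run:
```python
from h import *
c=wr(load("wrist4.npz"));r=R.from_quat(c["rot"]);p=c["pos"]
f=lambda u,v:(210+(u+.5)/5-.5,140+(v+.5)/5-.5)
B=onz(c,[f(240,268+k) for k in (26,31)],p[2]-.1086);print("ball world",B,"tool",r.inv().apply(B-p).round(4))
E=onz(c,[f(244,203)],.110)[0];H=onz(c,[f(243,208)],.110)[0];print("ring",E,"hole",H)
s=load("side4.npz");g=lambda u,v:(290+(u-500+.5)/5-.5,230+(v+.5)/5-.5)
print("side ring",onz(s,[g(647,325)],.110),"hole",onz(s,[g(648,329)],.110),"side ball",onz(s,[g(656,287)],p[2]-.1086),p)
```

```text
ball world [[ 0.54975039 -0.32147921  0.14597498]
 [ 0.54900782 -0.32168931  0.14597498]] tool [[-0.0013  0.0017  0.1086]
 [-0.0013  0.0024  0.1086]]
ring [ 0.55264026 -0.32127501  0.11      ] hole [ 0.55176932 -0.32135125  0.11      ]
side ring [[ 0.55008711 -0.32186144  0.11      ]] hole [[ 0.54944963 -0.32350173  0.11      ]] side ball [[ 0.54870253 -0.32159175  0.14597498]] [ 0.55181848 -0.32224763  0.25457498]
```

```bash
python3 -m pendant '[[[-0.4,4.6,0],[0,0,0],255],[[-0.4,4.6,0],[0,0,0],255],[[-0.4,4.6,0],[0,0,0],255],[[-0.4,4.6,0],[0,0,0],255],[[-0.4,4.6,0],[0,0,0],255],[[-0.4,4.6,0],[0,0,0],255],[[-0.4,4.6,0],[0,0,0],255],[[-0.4,4.5,0],[0,0,0],255],[[0,0,0],[0,0,0],255],[[0,0,0],[0,0,0],255]]'
python3 - <<'E'
from workcell import manip
from h import *
o=manip.get_obs();print(o["position"],o["ee_rot"],fixrot(o["ee_rot"]),o["joint_pos"].round(2))
E
```

```text
clock: 6.15
position: [0.5149, 0.0552, 0.2505]
ee_rot: [0.797, -0.604, -0.002, 0.001]
ft_force: [-0.3, -0.5, -0.5]
grip_width: 0.244
[0.51488587 0.05524864 0.25054496] [ 0.79716326 -0.60375845 -0.0020852   0.00145815] [-0.01106622 -0.29136276 -0.        ] [ 0.32  0.14 -0.56  1.71  0.07  1.32 -1.55]
```

```bash
python3 -m pendant '[[[0.4,-0.7,-1.3],[0,-0.3,0],255],[[0,0,-1.3],[0,0,0],255],[[0,0,-1],[0,0,0],255],[[0,0,0],[0,0,0],255],[[0,0,0],[0,0,0],255]]'
python3 - <<'E'
from workcell import manip
from h import *
o=manip.get_obs();print(o["position"],o["ee_rot"],fixrot(o["ee_rot"]),o["ft_force"])
for n in ("wrist","side"):
    c=manip.camera(n);np.savez(n+"5.npz",**c,pos=o["position"],rot=o["ee_rot"])
c=load("wrist5.npz");cv2.imwrite("pics/w5.png",c["pixels"][:,:,::-1])
a=cv2.resize(c["pixels"][140:260,200:330,::-1],None,fx=5,fy=5,interpolation=cv2.INTER_CUBIC);cv2.imwrite("pics/w5z.png",a)
s=load("side5.npz");cv2.imwrite("pics/s5z.png",cv2.resize(s["pixels"][110:240,190:310,::-1],None,fx=4.5,fy=4.5,interpolation=cv2.INTER_CUBIC))
E
```

```text
clock: 6.78
position: [0.5189, 0.0444, 0.2105]
ee_rot: [0.796, -0.606, -0.001, 0.001]
ft_force: [0.3, -0.4, -0.5]
grip_width: 0.245
[0.51889534 0.04438741 0.21046338] [ 7.95680542e-01 -6.05715725e-01 -6.79251913e-04  6.88483426e-04] [ 0.01562792 -0.10972059  0.        ] [ 0.34754572 -0.43254988 -0.47100562]
```

View pics/w5.png

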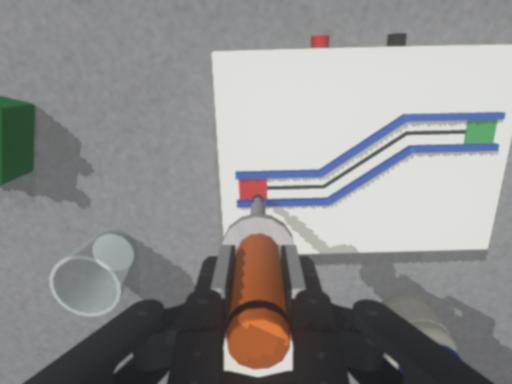

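View pics/w5z.png

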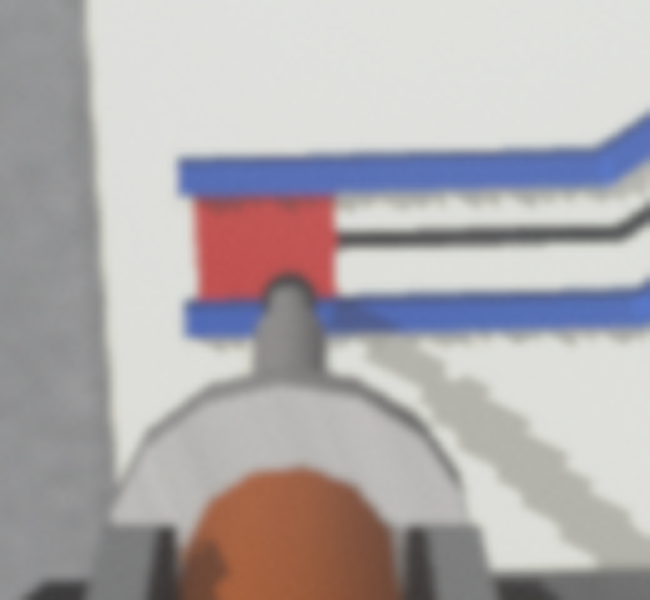

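View pics/s5z.png

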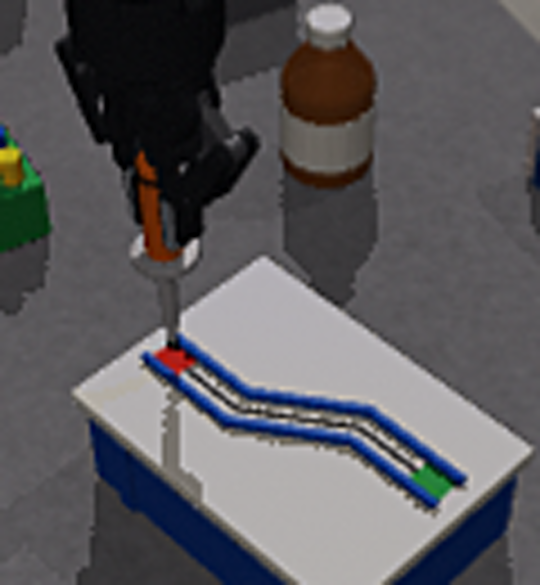

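Run:
```python
from h import *
c=load("wrist5.npz");cv2.imwrite("pics/w5y.png",cv2.resize(c["pixels"][95:215,370:512,::-1],None,fx=5,fy=5,interpolation=cv2.INTER_CUBIC))
```

```text
(no output)
```

View pics/w5y.png

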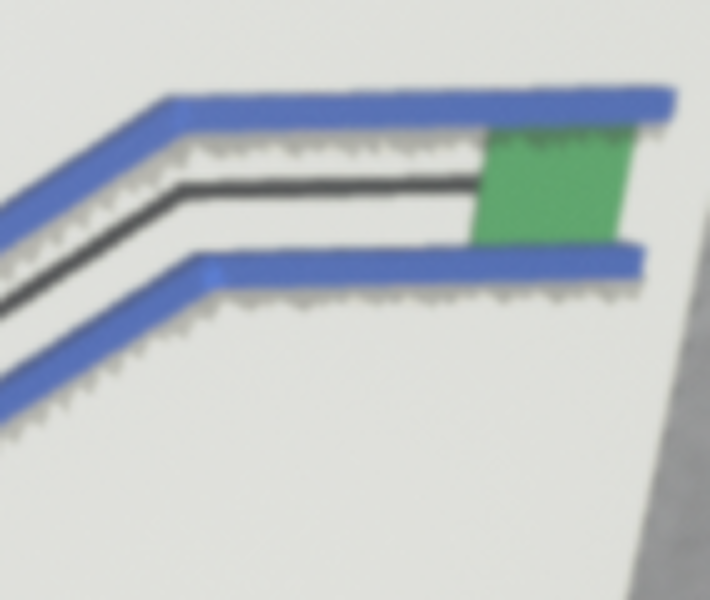

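Run:
```python
from h import *
from scipy.optimize import least_squares
c=wr(load("wrist5.npz"));p=c["pos"]
px=[(253.2,188.2),(324.2,186.6),(406.8,133),(480.9,131.7)]
m=np.array([(-20,85),(-20,30),(20,-30),(20,-85)])/1e3
def W(q): 
    a,b=np.cos(q[2]),np.sin(q[2]);return np.c_[m@np.array([[a,b],[-b,a]])+q[:2],np.full(4,.082)]
r=least_squares(lambda q:(proj(c,W(q))-px).ravel(),[.56,-.03,.3]);print(r.x,r.x[2]*57.3,r.fun.round(1));S=W(r.x);print(S)
B=onz(c,[(200+291.5/5-.5,140+(268.5+28)/5-.5)],p[2]-.1086)[0];print("tip",B,"tip-tcp",B-p)
print("delta start-tip",(S[0]-B)[:2], "tcp targets via wrist",(S-B+p)[:,:2])
Q=np.array([[.5171,.0486],[.5331,-.0041],[.5887,-.0499],[.6047,-.1025]]);print("via side/top",Q+[.0025,-.0007])
s=load("side5.npz");g=lambda u,v:(190+(u+.5)/4.5-.5,110+(v+.5)/4.5-.5)
print("side ball",onz(s,[g(173,345)],p[2]-.1086)-p)
```

```text
[ 0.5609266  -0.02678202  0.2957193 ] 16.944716081743348 [ 0.1 -0.  -0.1 -0.1  0.2  0.2 -0.2 -0.1]
[[ 0.51702336  0.0486998   0.082     ]
 [ 0.5330519  -0.0039128   0.082     ]
 [ 0.58880129 -0.04965124  0.082     ]
 [ 0.60482983 -0.10226385  0.082     ]]
tip [0.51648296 0.04492384 0.10186338] tip-tcp [-0.00241237  0.00053644 -0.1086    ]
delta start-tip [0.0005404  0.00377596] tcp targets via wrist [[ 0.51943573  0.04816337]
 [ 0.53546428 -0.00444923]
 [ 0.59121367 -0.05018768]
 [ 0.60724221 -0.10280028]]
via side/top [[ 0.5196  0.0479]
 [ 0.5356 -0.0048]
 [ 0.5912 -0.0506]
 [ 0.6072 -0.1032]]
side ball [[-0.00292798 -0.00086551 -0.1086    ]]
```

```bash
python3 -m pendant '[[[0.06,0.36,-0.5],[0,-0.1,0],255],[[0,0,-0.4],[0,0,0],255],[[0,0,0],[0,0,0],255],[[0,0,0],[0,0,0],255]]'
python3 - <<'E'
from workcell import manip
from h import *
o=manip.get_obs();print(o["position"],fixrot(o["ee_rot"]),o["ft_force"])
E
```

```text
clock: 7.38
position: [0.5198, 0.0487, 0.2016]
ee_rot: [0.796, -0.605, 0.001, -0.0]
ft_force: [0.8, -0.4, -1.2]
grip_width: 0.244
[0.51983806 0.04871737 0.20157318] [0.01769154 0.07634204 0.        ] [ 0.78909049 -0.36800814 -1.17549351]
```

```bash
python3 -m pendant '[[[-0.03,-0.06,-0.4],[0,0,0],255],[[0,0,-0.3],[0,0,0],255],[[0,0,-0.2],[0,0,0],255],[[0,0,-0.2],[0,0,0],255],[[0,0,0],[0,0,0],255]]'
python3 - <<'E'
from workcell import manip
from h import *
o=manip.get_obs();print(o["position"],fixrot(o["ee_rot"]),o["ft_force"],o["joint_velocities"].round(3))
for n in ("wrist","side"):
    c=manip.camera(n);np.savez(n+"6.npz",**c,pos=o["position"],rot=o["ee_rot"])
c=load("wrist6.npz");a=cv2.resize(c["pixels"][140:260,200:330,::-1],None,fx=4,fy=4,interpolation=cv2.INTER_CUBIC)
s=load("side6.npz");b=cv2.resize(s["pixels"][140:220,190:250,::-1],None,fx=4,fy=4,interpolation=cv2.INTER_CUBIC)
im=np.zeros((480,770,3),np.uint8);im[:,:520]=a;im[:320,525:765]=b;cv2.imwrite("pics/z6.png",im)
E
```

```text
clock: 8.0
position: [0.5199, 0.048, 0.1904]
ee_rot: [0.796, -0.606, 0.001, -0.001]
ft_force: [-1.1, 0.4, 1.3]
grip_width: 0.244
[0.51986767 0.04802502 0.19043692] [0.01765575 0.13259441 0.        ] [-1.05835041  0.42748788  1.26148378] [-0.002 -0.002 -0.003 -0.006  0.001  0.003  0.001]
```

View pics/z6.png

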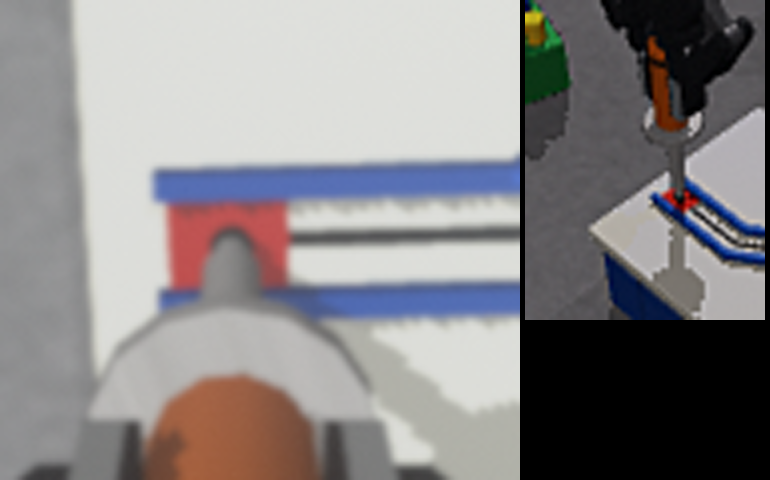

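```bash
cat > st.py <<'E'
from workcell import manip
from h import *
T=np.array([[.5195,.048],[.5355,-.0046],[.5912,-.0504],[.6072,-.103]])
o=manip.get_obs();p=o["position"];print("t",o["clock"],"p",p.round(4),"tilt",fixrot(o["ee_rot"]).round(2),"F",o["ft_force"].round(1),"plunge mm",round((.1946-p[2])*1e3,1))
for i in range(3):
    d=T[i+1]-T[i];L=np.hypot(*d);d/=L;v=p[:2]-T[i];print("seg",i,"along",round(v@d*1e3,1),"/",round(L*1e3,1),"left-dev",round((d[0]*v[1]-d[1]*v[0])*1e3,1),"to end cm",((T[i+1]-p[:2])*100).round(2))
E
python3 -m pendant '[[[0.11,-0.38,-0.04],[0,0.1,0],255],[[0.11,-0.38,0],[0,0,0],255],[[0.11,-0.38,0],[0,0,0],255],[[0.11,-0.38,0],[0,0,0],255]]'; python3 st.py
```

```text
clock: 8.6
position: [0.5248, 0.033, 0.1905]
ee_rot: [0.796, -0.605, 0.0, -0.001]
ft_force: [-1.0, 2.4, 2.7]
grip_width: 0.246
t 8.6 p [0.5248 0.033  0.1905] tilt [-0.06  0.07  0.  ] F [-1.   2.4  2.7] plunge mm 4.1
seg 0 along 15.9 / 55.0 left-dev 0.7 to end cm [ 1.07 -3.76]
seg 1 along -32.2 / 72.1 left-dev 22.2 to end cm [ 6.64 -8.34]
seg 2 along -99.1 / 55.0 left-dev -39.3 to end cm [  8.24 -13.6 ]
```

```bash
python3 -m pendant '[[[0.12,-0.4,-0.04],[0,0.1,0],255],[[0.12,-0.4,-0.02],[0,0,0],255],[[0.12,-0.4,0],[0,0,0],255],[[0.12,-0.4,0],[0,0,0],255],[[0.12,-0.4,0],[0,0,0],255]]'; python3 st.py
```

```text
clock: 9.22
position: [0.5312, 0.0116, 0.1899]
ee_rot: [0.796, -0.605, -0.001, -0.0]
ft_force: [-0.4, 1.2, 1.5]
grip_width: 0.245
t 9.225 p [0.5312 0.0116 0.1899] tilt [-0.08 -0.04 -0.  ] F [-0.4  1.2  1.5] plunge mm 4.7
seg 0 along 38.2 / 55.0 left-dev 0.6 to end cm [ 0.43 -1.62]
seg 1 along -13.6 / 72.1 left-dev 9.8 to end cm [ 6.  -6.2]
seg 2 along -76.8 / 55.0 left-dev -39.4 to end cm [  7.6  -11.46]
```

```bash
python3 -m pendant '[[[0.1,-0.4,0],[0,0,0],255],[[0.1,-0.4,0],[0,0,0],255],[[0.1,-0.4,0],[0,0,0],255],[[0.1,-0.3,0],[0,0,0],255],[[0,0,0],[0,0,0],255]]'; python3 st.py
python3 - <<'E'
from workcell import manip
from h import *
c=manip.camera("wrist");cv2.imwrite("pics/w7.png",cv2.resize(c["pixels"][100:250,160:360,::-1],None,fx=3.9,fy=3.9,interpolation=cv2.INTER_CUBIC))
E
```

```text
clock: 9.85
position: [0.5356, -0.0053, 0.1899]
ee_rot: [0.796, -0.606, -0.0, -0.0]
ft_force: [0.2, 0.7, 1.4]
grip_width: 0.247
t 9.85 p [ 0.5356 -0.0053  0.1899] tilt [-0.04 -0.03 -0.  ] F [0.2 0.7 1.4] plunge mm 4.7
seg 0 along 55.7 / 55.0 left-dev -0.1 to end cm [-0.01  0.07]
seg 1 along 0.6 / 72.1 left-dev -0.5 to end cm [ 5.56 -4.51]
seg 2 along -59.3 / 55.0 left-dev -40.1 to end cm [ 7.16 -9.77]
```

View pics/w7.png

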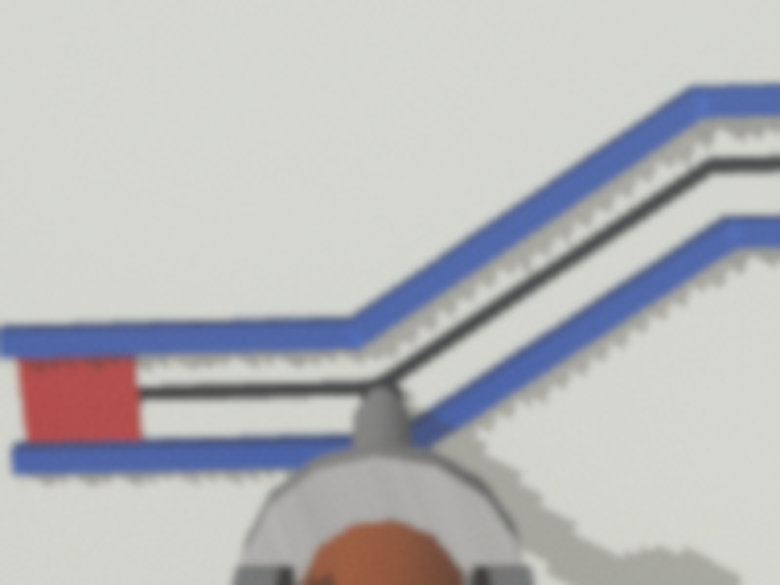

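The tip sits on the line at bend1 (about (382,392) in this crop), well clear of both ribs. Next is the slanting part.

```bash
python3 -m pendant '[[[0.32,-0.25,0],[0,0,0],255],[[0.32,-0.25,0],[0,0,0],255],[[0.32,-0.25,0],[0,0,0],255],[[0.32,-0.25,0],[0,0,0],255],[[0.32,-0.25,0],[0,0,0],255],[[0.32,-0.25,0],[0,0,0],255]]'; python3 st.py
```

```text
clock: 10.65
position: [0.5552, -0.0206, 0.1895]
ee_rot: [0.796, -0.605, -0.001, 0.0]
ft_force: [-1.6, 1.4, 1.2]
grip_width: 0.246
t 10.65 p [ 0.5552 -0.0206  0.1895] tilt [-0.06 -0.15 -0.  ] F [-1.6  1.4  1.2] plunge mm 5.1
seg 0 along 76.0 / 55.0 left-dev 14.2 to end cm [-1.97  1.6 ]
seg 1 along 25.4 / 72.1 left-dev 0.2 to end cm [ 3.6  -2.98]
seg 2 along -39.0 / 55.0 left-dev -25.7 to end cm [ 5.2  -8.24]
```

```bash
python3 -m pendant '[[[0.31,-0.26,0.02],[0,-0.1,0],255],[[0.31,-0.26,0],[0,0,0],255],[[0.31,-0.26,0],[0,0,0],255],[[0.31,-0.26,0],[0,0,0],255],[[0.31,-0.26,0],[0,0,0],255],[[0.31,-0.26,0],[0,0,0],255]]'; python3 st.py
```

```text
clock: 11.4
position: [0.5752, -0.0374, 0.1897]
ee_rot: [0.796, -0.605, -0.001, -0.0]
ft_force: [-2.3, 0.8, 1.4]
grip_width: 0.243
t 11.4 p [ 0.5752 -0.0374  0.1897] tilt [-0.06 -0.04 -0.  ] F [-2.3  0.8  1.4] plunge mm 4.9
seg 0 along 97.9 / 55.0 left-dev 28.4 to end cm [-3.97  3.28]
seg 1 along 51.5 / 72.1 left-dev -0.1 to end cm [ 1.6 -1.3]
seg 2 along -17.1 / 55.0 left-dev -11.5 to end cm [ 3.2  -6.56]
```

```bash
python3 -m pendant '[[[0.31,-0.25,0],[0,0,0],255],[[0.31,-0.25,0],[0,0,0],255],[[0.31,-0.25,0],[0,0,0],255],[[0.31,-0.25,0],[0,0,0],255],[[0.2,-0.15,0],[0,0,0],255],[[0,0,0],[0,0,0],255]]'; python3 st.py
python3 - <<'E'
from workcell import manip
from h import *
c=manip.camera("wrist");cv2.imwrite("pics/w8.png",cv2.resize(c["pixels"][100:250,160:360,::-1],None,fx=3.9,fy=3.9,interpolation=cv2.INTER_CUBIC))
E
```

```text
clock: 12.15
position: [0.591, -0.0503, 0.1897]
ee_rot: [0.796, -0.605, -0.0, -0.0]
ft_force: [-0.3, 0.4, 2.4]
grip_width: 0.245
t 12.15 p [ 0.591  -0.0503  0.1897] tilt [-0.03 -0.02 -0.  ] F [-0.3  0.4  2.4] plunge mm 4.9
seg 0 along 114.9 / 55.0 left-dev 39.8 to end cm [-5.55  4.57]
seg 1 along 71.9 / 72.1 left-dev -0.1 to end cm [ 0.02 -0.01]
seg 2 along -0.1 / 55.0 left-dev -0.2 to end cm [ 1.62 -5.27]
```

View pics/w8.png

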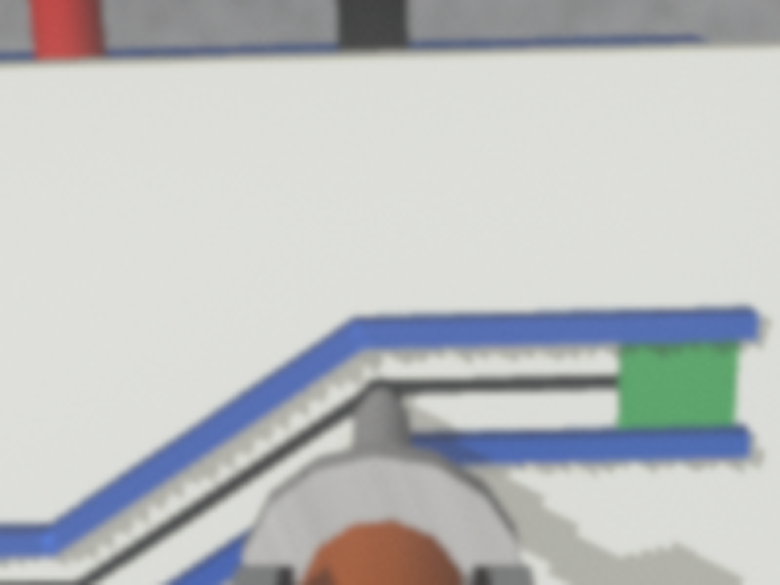

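The tip is on the line at bend2 (about (380,390)). Now the last segment.

```bash
python3 -m pendant '[[[0.12,-0.4,0],[0,0,0],255],[[0.12,-0.4,0],[0,0,0],255],[[0.12,-0.4,0],[0,0,0],255],[[0.12,-0.4,0],[0,0,0],255],[[0.12,-0.4,0],[0,0,0],255],[[0.12,-0.4,0],[0,0,0],255]]'; python3 st.py
```

```text
clock: 12.95
position: [0.5988, -0.0747, 0.1899]
ee_rot: [0.796, -0.605, -0.0, -0.001]
ft_force: [-0.8, 2.8, 1.9]
grip_width: 0.247
t 12.95 p [ 0.5988 -0.0747  0.1899] tilt [-0.1   0.03  0.  ] F [-0.8  2.8  1.9] plunge mm 4.7
seg 0 along 140.5 / 55.0 left-dev 40.1 to end cm [-6.33  7.01]
seg 1 along 93.4 / 72.1 left-dev -14.0 to end cm [-0.76  2.43]
seg 2 along 25.5 / 55.0 left-dev 0.2 to end cm [ 0.84 -2.83]
```

```bash
python3 -m pendant '[[[0.12,-0.4,0],[-0.1,0,0],255],[[0.12,-0.4,0],[0,0,0],255],[[0.12,-0.4,0],[0,0,0],255],[[0.12,-0.4,0],[0,0,0],255],[[0.12,-0.4,0],[0,0,0],255],[[0.12,-0.4,0],[0,0,0],255],[[0.08,-0.28,0],[0,0,0],255],[[0,0,0],[0,0,0],255]]'; python3 st.py
python3 - <<'E'
from workcell import manip
from h import *
c=manip.camera("wrist");cv2.imwrite("pics/w9.png",cv2.resize(c["pixels"][100:250,160:360,::-1],None,fx=3.9,fy=3.9,interpolation=cv2.INTER_CUBIC))
E
```

```text
clock: 13.95
position: [0.6074, -0.1043, 0.1899]
ee_rot: [0.796, -0.605, 0.0, 0.0]
ft_force: [0.3, -0.2, 1.0]
grip_width: 0.245
t 13.95 p [ 0.6074 -0.1043  0.1899] tilt [0.05 0.04 0.  ] F [ 0.3 -0.2  1. ] plunge mm 4.7
seg 0 along 171.3 / 55.0 left-dev 39.8 to end cm [-7.19  9.97]
seg 1 along 118.9 / 72.1 left-dev -31.4 to end cm [-1.62  5.39]
seg 2 along 56.3 / 55.0 left-dev -0.2 to end cm [-0.02  0.13]
```

View pics/w9.png

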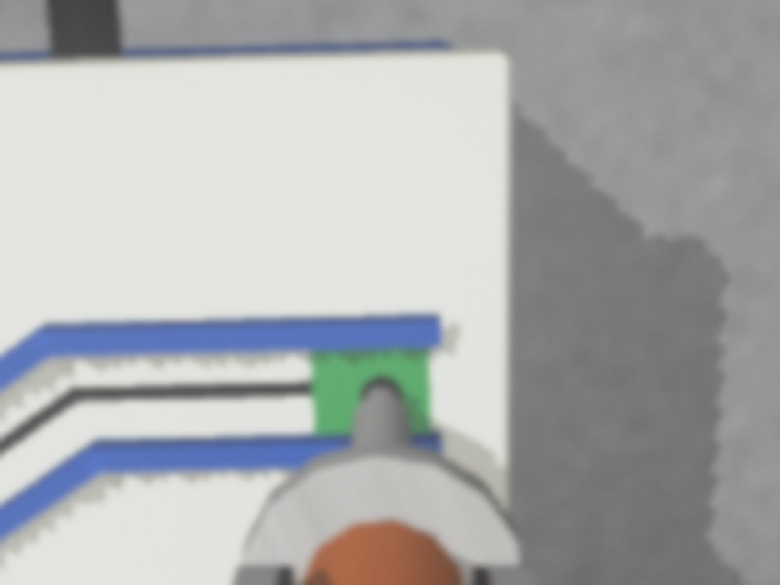

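The tip is inside the green patch (about (380,392)). Now I'll lift straight up and return above the eyelet.

```bash
python3 -m pendant '[[[0,0,0.8],[0,0,0],255],[[0,0,1.5],[0,0,0],255],[[0,0,2.2],[0,0,0],255],[[0,0,2.0],[0,0,0],255],[[0,0,0],[0,0,0],255]]'
python3 -m pendant '[[[-0.8,-3.1,0],[0,0,0],255],[[-0.8,-3.1,0],[0,0,0],255],[[-0.8,-3.1,0],[0,0,0],255],[[-0.8,-3.1,0],[0,0,0],255],[[-0.8,-3.1,0],[0,0,0],255],[[-0.8,-3.1,0],[0,0,0],255],[[-0.6,-3.0,0],[0,0,0],255],[[0,0,0],[0,0,0],255],[[0,0,0],[0,0,0],255]]'; python3 st.py | head -1
```

```text
clock: 14.62
position: [0.6069, -0.1046, 0.2594]
ee_rot: [0.796, -0.605, 0.001, 0.001]
ft_force: [-0.8, -0.2, -2.4]
grip_width: 0.248
clock: 15.75
position: [0.5477, -0.325, 0.2533]
ee_rot: [0.797, -0.604, -0.004, 0.002]
ft_force: [0.9, -0.1, 0.0]
grip_width: 0.242
t 15.75 p [ 0.5477 -0.325   0.2533] tilt [-0.09 -0.44 -0.  ] F [ 0.9 -0.1  0. ] plunge mm -58.7
```

```bash
python3 -m pendant '[[[0.55,0.28,-0.4],[-0.1,-0.4,0],255],[[0,0,-0.5],[0,0,0],255],[[0,0,0],[0,0,0],255],[[0,0,0],[0,0,0],255]]'; python3 st.py | head -1;python3 - <<'E'
from workcell import manip
from h import *
o=manip.get_obs()
for n in ("wrist","side"):
    c=manip.camera(n);np.savez(n+"10.npz",**c,pos=o["position"],rot=o["ee_rot"])
c=load("wrist10.npz");s=load("side10.npz")
a=cv2.resize(c["pixels"][140:260,210:310,::-1],None,fx=5,fy=5,interpolation=cv2.INTER_CUBIC)
b=cv2.resize(s["pixels"][230:310,290:350,::-1],None,fx=5,fy=5,interpolation=cv2.INTER_CUBIC)
im=np.zeros((600,800,3),np.uint8);im[:600,:500]=a;im[:400,500:800]=b
cv2.imwrite("pics/z10.png",im)
E
```

```text
clock: 16.25
position: [0.5545, -0.319, 0.2432]
ee_rot: [0.798, -0.603, -0.0, -0.0]
ft_force: [-0.5, 0.2, -1.4]
grip_width: 0.247
t 16.25 p [ 0.5545 -0.319   0.2432] tilt [-0.04 -0.03 -0.  ] F [-0.5  0.2 -1.4] plunge mm -48.6
```

View pics/z10.png

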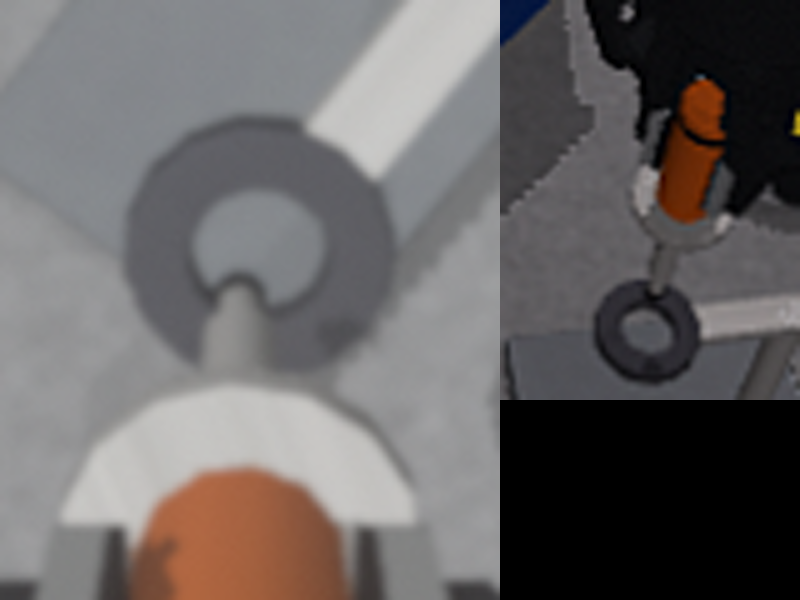

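Run:
```python
from h import *
c=wr(load("wrist10.npz"));p=c["pos"]
f=lambda u,v:(210+(u+.5)/5-.5,140+(v+.5)/5-.5)
B=onz(c,[f(239,270+28)],p[2]-.1086)[0];print("ball-tcp",B-p)
E=onz(c,[f(259,245)],.110)[0];print("ring",E,"ring-ball",E-B)
# collar: check probe upright: collar ellipse top of collar face
s=load("side10.npz");g=lambda u,v:(290+(u-500+.5)/5-.5,230+(v+.5)/5-.5)
b=onz(s,[g(655,290)],p[2]-.1086)[0];e=onz(s,[g(647,325),g(648,329)],.110);print("side ball",b,"ball-tcp",b-p,"ring",e,"d",e-b)
```

```text
ball-tcp [-0.00263231  0.00082773 -0.1086    ]
ring [ 0.55270336 -0.32116665  0.11      ] ring-ball [ 0.00082429 -0.00298619 -0.02460781]
side ball [ 0.55212813 -0.31871942  0.13460781] ball-tcp [-0.00238324  0.00028877 -0.1086    ] ring [[ 0.55008711 -0.32186144  0.11      ]
 [ 0.54944963 -0.32350173  0.11      ]] d [[-0.00204103 -0.00314202 -0.02460781]
 [-0.0026785  -0.00478231 -0.02460781]]
```

```bash
python3 -m pendant '[[[-0.06,-0.32,-0.5],[0,0,0],255],[[0,0,-0.5],[0,0,0],255],[[0,0,0],[0,0,0],255],[[0,0,0],[0,0,0],255]]'; python3 st.py | head -1;python3 - <<'E'
from workcell import manip
from h import *
o=manip.get_obs()
for n in ("wrist","side"):
    c=manip.camera(n);np.savez(n+"10.npz",**c,pos=o["position"],rot=o["ee_rot"])
c=load("wrist10.npz");s=load("side10.npz")
a=cv2.resize(c["pixels"][140:260,210:310,::-1],None,fx=5,fy=5,interpolation=cv2.INTER_CUBIC)
b=cv2.resize(s["pixels"][230:310,290:350,::-1],None,fx=5,fy=5,interpolation=cv2.INTER_CUBIC)
im=np.zeros((600,800,3),np.uint8);im[:600,:500]=a;im[:400,500:800]=b
cv2.imwrite("pics/z11.png",im)
E
```

```text
clock: 16.85
position: [0.5535, -0.323, 0.2325]
ee_rot: [0.798, -0.603, -0.0, -0.0]
ft_force: [-0.4, -0.4, -1.5]
grip_width: 0.249
t 16.85 p [ 0.5535 -0.323   0.2325] tilt [-0.03 -0.04 -0.  ] F [-0.4 -0.4 -1.5] plunge mm -37.9
```

View pics/z11.png

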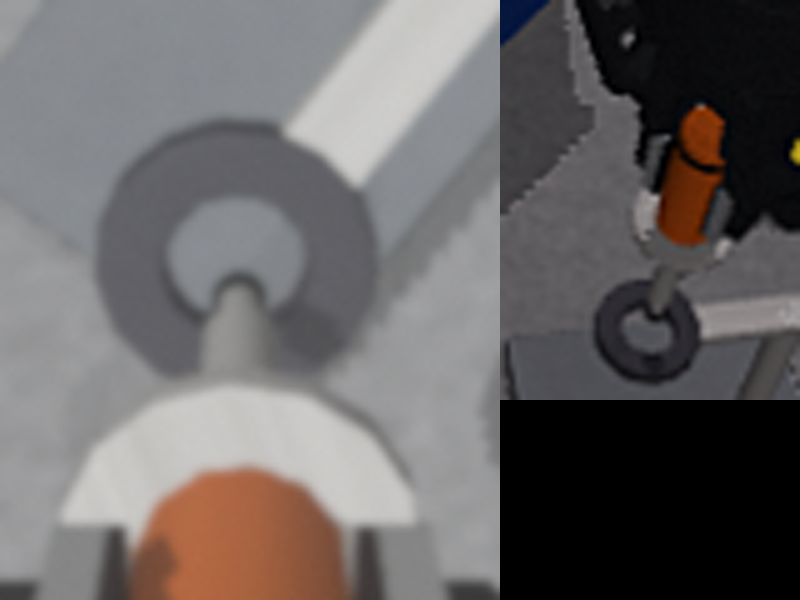

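```bash
python3 -m pendant '[[[0,0.04,-0.8],[0,0,0],255],[[0,0,-0.8],[0,0,0],255],[[0,0,-0.6],[0,0,0],255],[[0,0,0],[0,0,0],255]]'; python3 st.py | head -1;python3 - <<'E'
from workcell import manip
from h import *
o=manip.get_obs()
for n in ("wrist","side"):
    c=manip.camera(n);np.savez(n+"10.npz",**c,pos=o["position"],rot=o["ee_rot"])
c=load("wrist10.npz");s=load("side10.npz")
a=cv2.resize(c["pixels"][140:260,210:310,::-1],None,fx=5,fy=5,interpolation=cv2.INTER_CUBIC)
b=cv2.resize(s["pixels"][240:320,290:350,::-1],None,fx=5,fy=5,interpolation=cv2.INTER_CUBIC)
im=np.zeros((600,800,3),np.uint8);im[:600,:500]=a;im[:400,500:800]=b
cv2.imwrite("pics/z12.png",im)
E
```

```text
clock: 17.45
position: [0.5534, -0.3223, 0.2085]
ee_rot: [0.798, -0.603, -0.001, 0.0]
ft_force: [0.1, 0.5, -0.7]
grip_width: 0.24
t 17.45 p [ 0.5534 -0.3223  0.2085] tilt [-0.05 -0.07 -0.  ] F [ 0.1  0.5 -0.7] plunge mm -13.9
```

View pics/z12.png

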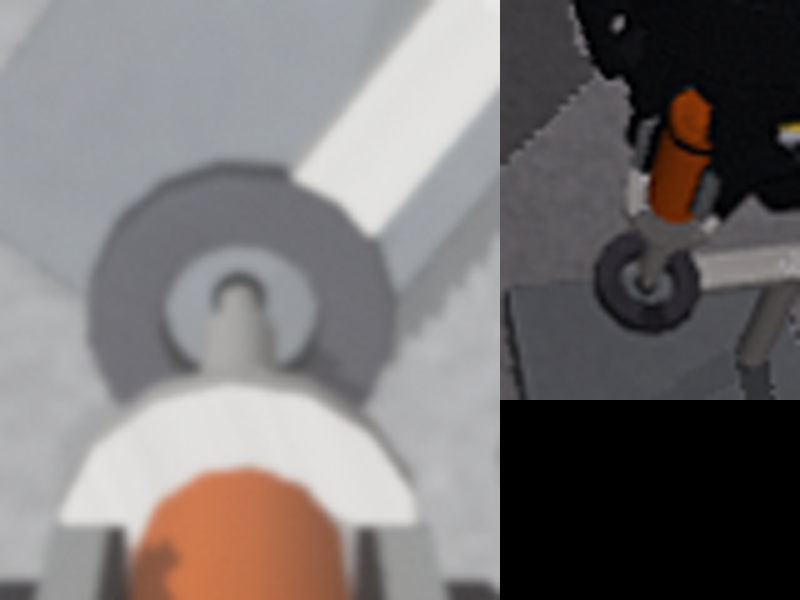

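The tip has entered the eyelet and is centred in the hole (240,300). I'll keep lowering.

```bash
python3 -m pendant '[[[0,0,-1],[0,0,0],255],[[0,0,-1.2],[0,0,0],255],[[0,0,-1.2],[0,0,0],255],[[0,0,0],[0,0,0],255]]'; python3 st.py | head -1
```

```text
clock: 18.05
position: [0.5535, -0.3224, 0.1725]
ee_rot: [0.798, -0.603, -0.0, -0.0]
ft_force: [0.9, -0.2, -0.2]
grip_width: 0.246
t 18.05 p [ 0.5535 -0.3224  0.1725] tilt [-0.03 -0.03 -0.  ] F [ 0.9 -0.2 -0.2] plunge mm 22.1
```

```bash
python3 -m pendant '[[[0,0,-0.8],[0,0,0],255],[[0,0,-0.8],[0,0,0],255],[[0,0,-0.4],[0,0,0],255],[[0,0,0],[0,0,0],255]]'; python3 st.py | head -1; python3 -m pendant '[[[0,0,-0.3],[0,0,0],255],[[0,0,-0.15],[0,0,0],255],[[0,0,0],[0,0,0],255]]'; python3 st.py | head -1
```

```text
clock: 18.55
position: [0.5537, -0.3225, 0.1514]
ee_rot: [0.798, -0.603, -0.0, -0.0]
ft_force: [0.5, 0.2, -1.4]
grip_width: 0.247
t 18.55 p [ 0.5537 -0.3225  0.1514] tilt [-0.02 -0.01 -0.  ] F [ 0.5  0.2 -1.4] plunge mm 43.2
clock: 18.92
position: [0.554, -0.3226, 0.1478]
ee_rot: [0.798, -0.603, 0.0, -0.0]
ft_force: [-0.2, 0.4, -1.2]
grip_width: 0.247
t 18.925 p [ 0.554  -0.3226  0.1478] tilt [0.02 0.05 0.  ] F [-0.2  0.4 -1.2] plunge mm 46.8
```

```bash
python3 -m pendant '[[[0,0,-0.1],[0,0,0],255],[[0,0,0],[0,0,0],255]]'; python3 st.py | head -1;python3 - <<'E'
from workcell import manip
from h import *
c=manip.camera("wrist");cv2.imwrite("pics/w13.png",c["pixels"][:,:,::-1])
c=manip.camera("side");cv2.imwrite("pics/s13.png",cv2.resize(c["pixels"][240:340,280:380,::-1],None,fx=5,fy=5,interpolation=cv2.INTER_CUBIC))
E
```

```text
clock: 19.18
position: [0.5542, -0.3227, 0.1477]
ee_rot: [0.798, -0.603, 0.001, -0.0]
ft_force: [0.1, -0.9, -2.6]
grip_width: 0.245
t 19.175 p [ 0.5542 -0.3227  0.1477] tilt [0.04 0.09 0.  ] F [ 0.1 -0.9 -2.6] plunge mm 46.9
```

View pics/w13.png

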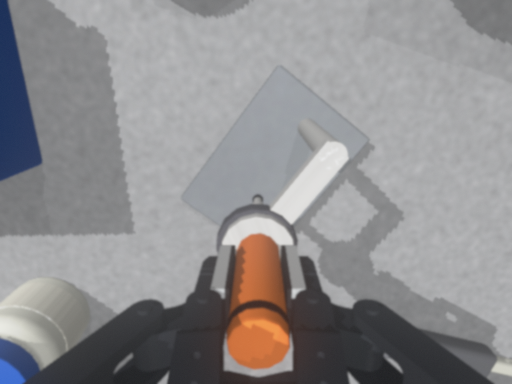

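View pics/s13.png

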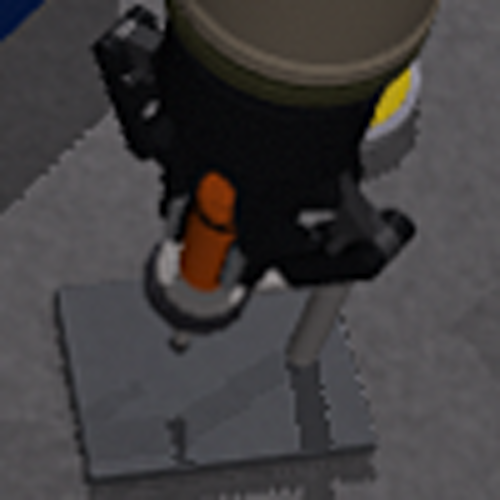

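```bash
python3 -m pendant '[[[0,0,-0.15],[0,0,0],255],[[0,0,0],[0,0,0],255]]'; python3 st.py | head -1
```

```text
clock: 19.52
position: [0.5544, -0.3227, 0.1477]
ee_rot: [0.798, -0.603, 0.001, -0.0]
ft_force: [-0.2, 0.1, -1.1]
grip_width: 0.242
t 19.525 p [ 0.5544 -0.3227  0.1477] tilt [0.08 0.13 0.  ] F [-0.2  0.1 -1.1] plunge mm 46.9
```

The height matches the pickup value (0.1476) and won't go lower, so the collar is resting on the eyelet. Releasing.

```bash
python3 -m pendant '[[[0,0,0],[0,0,0],200],[[0,0,0],[0,0,0],150],[[0,0,0],[0,0,0],80],[[0,0,0],[0,0,0],0],[[0,0,0],[0,0,0],0],[[0,0,0],[0,0,0],0]]'; python3 st.py | head -1;python3 - <<'E'
from workcell import manip
from h import *
c=manip.camera("wrist");cv2.imwrite("pics/w14.png",c["pixels"][:,:,::-1])
E
```

```text
clock: 20.27
position: [0.5544, -0.3228, 0.1471]
ee_rot: [0.798, -0.603, 0.001, -0.0]
ft_force: [0.7, 0.5, 0.4]
grip_width: 1.002
t 20.275 p [ 0.5544 -0.3228  0.1471] tilt [0.06 0.12 0.  ] F [0.7 0.5 0.4] plunge mm 47.5
```

View pics/w14.png

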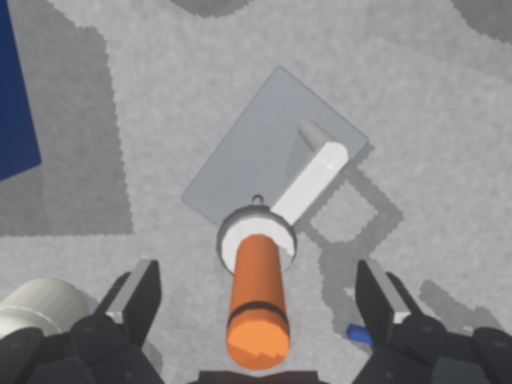

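The probe hangs freely and the jaws are well clear on both sides. I'll lift straight up, move aside and check.

```bash
python3 -m pendant '[[[0,0,1.5],[0,0,0],0],[[0,0,3],[0,0,0],0],[[0,0,4],[0,0,0],0],[[0,0,4],[0,0,0],0],[[0,0,0],[0,0,0],0]]'; python3 -m pendant '[[[-4,-2.5,0],[0,0,0],0],[[-4,-2.5,0],[0,0,0],0],[[-4,-2.5,0],[0,0,0],0],[[-4,-2.5,0],[0,0,0],0],[[0,0,0],[0,0,0],0],[[0,0,0],[0,0,0],0]]'
python3 - <<'E'
from workcell import manip
from h import *
for n in ("top","side"):
    c=manip.camera(n);cv2.imwrite(f"pics/{n}15.png",c["pixels"][:,:,::-1]);np.savez(n+"15.npz",**c)
a=cv2.resize(load("top15.npz")["pixels"][150:240,330:420,::-1],None,fx=4.4,fy=4.4)
b=cv2.resize(load("side15.npz")["pixels"][260:350,280:370,::-1],None,fx=4.4,fy=4.4)
cv2.imwrite("pics/z15.png",np.hstack([a,b]))
E
```

```text
clock: 20.95
position: [0.5543, -0.3224, 0.2807]
ee_rot: [0.798, -0.603, 0.003, -0.001]
ft_force: [0.8, 0.2, -0.6]
grip_width: 1.002
clock: 21.7
position: [0.3892, -0.4231, 0.2822]
ee_rot: [0.798, -0.602, 0.003, -0.001]
ft_force: [0.9, 0.7, -0.2]
grip_width: 1.001
```

View pics/z15.png

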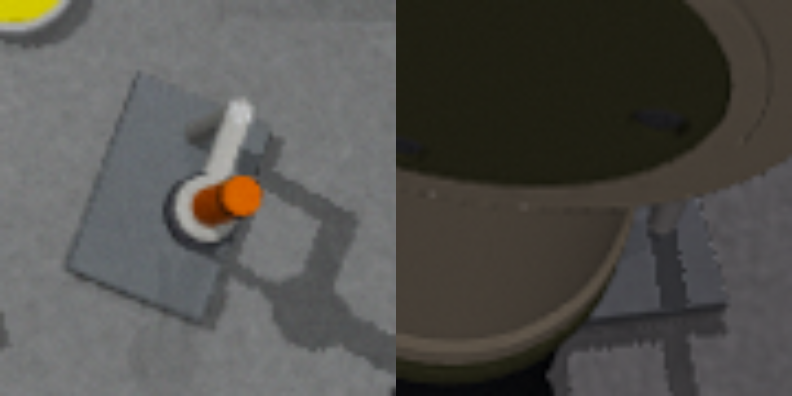

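View pics/top15.png

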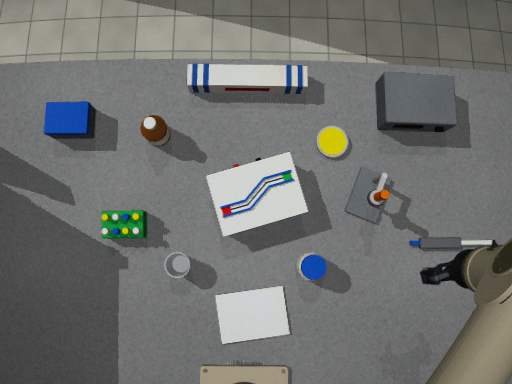

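View pics/side15.png

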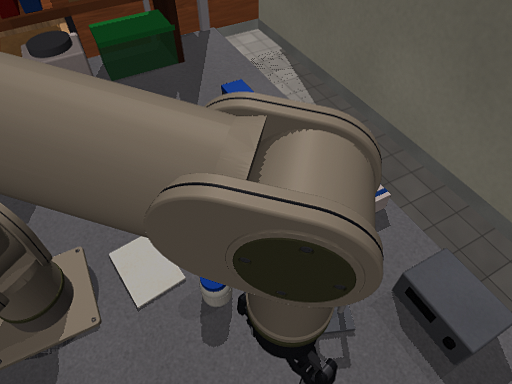

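Run:
```python
from workcell import manip
from h import *
c=load("top15.npz");p=c["pixels"].astype(int);M=(p[...,0]>150)&(p[...,1]>40)&(p[...,1]<130)&(p[...,2]<60)&(c["range_z"]>0)
v,u=np.nonzero(M);X=depth(c,np.c_[u,v]);X=X[(X[:,1]<-.2)&(X[:,2]>.178)];print(X.mean(0),len(X))
o=manip.get_obs();print(np.abs(o["joint_velocities"]).max(),o["ft_force"],o["clock"])
print(manip.hand_in())
```

```text
[ 0.55115337 -0.32220044  0.18277516] 58
0.008655638865866526 [-0.04330855 -0.21484623 -0.69799647] 21.8
the job is handed in; nothing more can be done
None
```

I traced the seam from the red end to the green end, hung the probe back in the eyelet, let go and handed the job in at 21.8 s.

**Trace**
- I set the tip down inside the red patch. It ran along the channel at about 30–35 mm/s, and each row was limited to roughly 33 mm/s. I paused briefly at both bends to look.
- At every stop the tip was within 1 mm of the planned path. The plan itself is good to about 2 mm, because of the camera calibration.
- From the tool height, the sprung tip stayed pressed in about 4–5 mm all the way. At set-down the force reading rose by about 2.5 N. During the trace it stayed above its free-hanging value at every check, though it is noisy by about 1 N.
- The wrist pictures showed the tip on the line at both bends and inside the green patch at the end.

**Hang-up**
- The rod went through the eyelet, and the tool stopped at 147.7 mm, the same height as at pickup (147.6 mm). The force reading never clearly showed the collar touching down, so I judged it by that matching height.
- After release, the top view shows the probe upright in the eyelet. Its handle top is at 182.8 mm (182 mm expected), within 2 mm of where it started.

**Last checks**
- In the top view the other objects look to be where they were, and the arm was clear of everything.
- The arm blocked the side camera's view of the stand in the final picture, so the top view is the only camera check of the final hang.

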